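Dock the hand pump in its undercut bench shoe

ROBOT

A 6-joint arm with a two-finger parallel gripper is mounted at the origin on the work surface. World frame = base frame: x ahead of the robot, y to its left, z up, the work surface at z = 0. Lengths are in m, angles in rad, forces in N, time in s.
With the tool pointing down it reaches from about 0.375 to 0.9 m from the base axis. Payload 3.1 kg.
Tool frame: the origin (TCP) lies between the finger pads; the fingertips stand 22 mm ahead of it and the grasp point (between the pads) lies 3 mm ahead of it; z points along the fingers, y is the direction in which the jaws open and shut (so a half turn about z gives the same grasp; the last joint's range is limited). The gripper opens to 85 mm and grips with 20 to 120 N. Pads are 22 mm wide; open, the fingers measure 114 mm over their backs; the gripper's body (76 mm by 85 mm) begins 54 mm behind the grasp point. The pads swing forward as they close: fully open they stand 13 mm farther back than shut.
Start: joints at [1.107, 0.527, 1.433, -0, 1.181, -0.178], TCP at [0.176, 0.6, 0.253] pointing down, gripper open.
Joint ranges: [-3.08, 3.08], [-0.75, 2.2], [0.22, 2.44], [-1.43, 4.57], [0, 2.65], [-2.85, 2.85]. Speed limits (rad/s): [2.79, 2.79, 3.14, 3.14, 3.14, 3.14].

INTERFACE

Orientations are given as a unit quaternion [x, y, z, w].
In Python, from station import status, snapshot, manip gives the robot as it stands.
- The arm moves only by the tool move_arm, never from a script. Its argument "plan" is a list that holds one entry, the list of rows, each a list of 7 numbers: the turn, a rotation vector about the tool's x, y, z scaled (see below), then the shift along the tool's x, y, z scaled (see below), then the closure, from 0 (fully open) to 1 (shut). A call has exactly 8 rows; each row is the pose to reach, as a shift and turn from the pose commanded when the call began, along the tool's axes at that moment; what a row does not reach only later rows make up. The controller multiplies each number of a shift by 100 mm and each number of a turn by pi/4 rad. A row lasts 1/8 s, in which the tool goes at most 62.5 mm and 10.7 degrees, less where a joint would pass 70% of its speed; a pose out of reach is approached as far as the arm can. A call with a number of a shift or a turn outside -1 to 1 is refused whole. A call with a gripper value outside its range is refused whole. The fingers move at their own pace and stop on an object; "force" is the grip in N (left out, the last holds). Time passes only in rows, so rows that repeat a pose let the fingers close, or fill a call up. It gives the time, the measured TCP pose, the force and the opening at its end, in the units of the state.
- status.sense(): the state, without advancing time (a new reading comes with each control period).
- snapshot(name): name is "side" or "top" or "wrist"; returns a dict with "img" (384x512x3 uint8, red, green, blue), "depth" (384x512 float32, m along the optical axis (not along the pixel's ray), 0 where there is no reading), "mtx" (3x3 intrinsics, pixels), "T" (4x4, takes a point from camera to world coordinates). Camera axes: x right, y up, looking along -z (the intrinsics and any distortion apply to the point x, -y, -z); pixel columns grow to the right and rows downward; lengths in m; the calibration is good to about 2 mm. A picture is of the moment at which its call begins.
- manip.sign_off(): hands the job in, once; it reports no verdict.
The state is a dict: "t": time; "q": joint angles; "qd": joint speeds; "tau": joint torques, N m; "tcp_pos": TCP position; "tool_rot": TCP orientation; "force": force on the tool from outside, world axes, zero at the start; "ft_torque": the same for the moment, N m; "finger_gap": opening from 0.0 (shut) to 1.0 (fully open).
Only numpy, scipy, OpenCV 4.12 (cv2) and the standard library are available. Lean on these libraries where they do the work, as an engineer would, in place of code of your own. Each camera call takes 0.05 s, during which the arm holds its last target. There are 200 camera calls.

TASK

Stand the chrome hand pump at the open mouth of the bench shoe and slide its round foot in under the two overhanging blue lips until it is fully home against the orange buffer, and keep a gentle steady push of about 8 N on the buffer for half a second. With the pump left home against the buffer, press its red button all the way down and let it come back up. Keep the pump upright, never ram or force it against the shoe or the buffer (stay under 12 N), and leave the sprinkler and the mallet where they are.

Things in the scene. Friction and masses are not known exactly. Their poses are not given: they have to be found in the camera images.
- pump: Loose chrome hand pump, 0.4 to 0.8 kg, standing on the bench. Origin: centre of the underside; z up its axis. Foot: disc 64 mm across, 8 mm thick. On it a square body 30 x 30 mm up to z = 58 mm, its sides square to the pump's x and y, then a round neck. A 10 mm thick spout leaves along its +x at z = 66, reaching 65 mm out. Red button on top, top face at z = 90.
- pump_grip (a point): Good place to grip the pump: on its axis in the middle of the square body (30 x 30 mm), 42 mm above its underside; same axes as the pump. Close the fingers along the pump's y to clear the spout (+x) and the button above.
- plunger_top (a point): Centre of the top face of the pump's red button (26 mm across), 90 mm above the pump's underside when not pressed; moves with the button.
- plunger (a joint): Travel of the pump's button, in m: 0 up, 0.006 fully pressed in. Sprung: starts to move at about 2 N, fully down at about 5.5 N, springs back when let go.
- shoe: Undercut shoe fixed to the bench, no floor: the foot slides on the bench. Origin: its centre, at bench level; +x points inward along the slide, the mouth faces -x. Dark guides' inner faces at y = +-33.5 mm (64 mm foot), x = -55 to 55 mm. Blue lips overhang them from x = -55 to 55, underside 10.5 mm and top 16.5 mm up, with a 42 mm slot between them for the pump's body.
- shoe_mouth (a point): Point on the bench before the shoe's mouth, on its centre line, 100 mm before its origin (shoe's -x); same axes. Stood here the foot is clear of the lips. The pump meets the buffer with its axis 80 to 104 mm beyond here. On either side the guides flare outward by 20 degrees, from 67 mm apart at shoe x = -55 mm to about 92 mm at x = -88 mm, 10.5 mm high.
- stop: Dark fixed bar across the inner end of the shoe, 67 mm wide, 9.5 mm high. Origin: bench level, middle of its front face, 45 mm beyond the shoe's origin; axes as the shoe's. From it an orange buffer screw (head 30 mm wide, 8 mm deep, 1 to 9 mm up, seen between the lips) points to the mouth. Its stiff hand setting varies unmeasured: head face 9 to 33 mm before this origin. It yields only over 80 N: feel for it.
- sprinkler: Yellow plastic sprinkler, a bystander: 90 mm round base, three arms reaching about 57 mm from its axis, 71 mm high. Origin: centre of the underside.
- mallet: Wooden mallet lying on the bench, a bystander. Origin under the centre of its head (65 x 110 x 65 mm high); the handle, 26 mm thick, runs along its -x to 233 mm.

How it is judged:
On the way, in this order (a step that is already met when the one before it is completed fails the run):
1. The pump's foot, flat and under the lips, is pushed against the buffer of the stop with 4 to 12 N, kept up for 0.3 s (contact force between pump and stop above 4 N and angle between pump's own z axis and vertical below 0.08 rad and horizontal distance between pump and buffer_c0 below 0.0385 m and x of pump in the frame of stop between -0.068 and -0.038 m and y of pump in the frame of shoe between -0.004 and 0.004 m and height (world z) of pump below 0.003 m), for 0.3 s.
2. The button is pressed fully in (over 5 mm) while the pump is home (value of joint plunger above 0.005 m and horizontal distance between pump and buffer_c0 below 0.0385 m), for 0.05 s.
At the end, for the whole second after the job is handed in: The pump stands upright (within 0.04 rad) on the bench in the shoe, its foot under both lips and within 2.5 mm of the orange buffer (axis within 38.5 mm of the middle of the buffer's head), at rest, its button back up (horizontal distance between pump and buffer_c0 below 0.0385 m and x of pump in the frame of stop between -0.068 and -0.038 m and y of pump in the frame of shoe between -0.004 and 0.004 m and height (world z) of pump below 0.003 m and angle between pump's own z axis and vertical below 0.04 rad and value of joint plunger below 0.0015 m and linear speed of pump below 0.01 m/s); the robot touches nothing.
It fails at once if The pump is pushed against the stop or its buffer with more than 12 N (contact force between pump and stop above 12 N).
It fails at once if The pump is forced against the guides or lips of the shoe with more than 12 N (contact force between pump and shoe above 12 N).
It fails at once if The pump is tipped over 0.35 rad (angle between pump's own z axis and vertical above 0.35 rad).
It fails at once if The sprinkler is moved over 20 mm (distance of sprinkler from where it was at the start of the episode above 0.02 m).
It fails at once if The mallet is moved over 20 mm (distance of mallet from where it was at the start of the episode above 0.02 m).
It also fails if it takes over 72 s, if anything falls off the work surface, if the arm or the gripper's body presses on something with over 40 N, if the wrist force passes 120 N, or if a joint passes its speed limit or range.

## Working session

There is one attempt and no reset: what is moved stays moved. The work goes in short steps, Python scripts to look and compute and a tool call to move; the robot and the scene stay as the last step left them, time stands still between calls to the robot, and variables do not carry over. Pictures are saved under pics/ and viewed, on a budget of 10 in all, crops included, one or two more only if the job needs it, and the job is handed in when it is done.

Besides the shell and the picture viewer there is one more tool, called after "Emit:" in YAML: its name, and indented under it one key for each argument. move_arm: Moves the arm, as the interface text tells. Its arguments: {"type":"object","properties":{"plan":{"type":"array"},"force":{"type":"number"}},"required":["plan"]}

```bash
mkdir -p pics; ls
python3 - <<'E'
from station import status, snapshot
import cv2, numpy as np
print(status.sense())
for n in ("top","side"):
    s=snapshot(n); cv2.imwrite(f"pics/{n}0.png",cv2.cvtColor(s["img"],cv2.COLOR_RGB2BGR)); np.savez(f"pics/{n}0.npz",**s); print(n,s["mtx"],s["T"])
a=cv2.imread("pics/top0.png");b=cv2.imread("pics/side0.png")
E
```

```text
pics
{'t': 0.0, 'q': array([ 1.10649396e+00,  5.28468135e-01,  1.43391386e+00,  4.29112830e-05,
        1.18141183e+00, -1.78490752e-01]), 'qd': array([-0.00051265, -0.0010547 , -0.00139077,  0.00098586,  0.0006944 ,
       -0.00069679]), 'tau': array([-1.14106930e-03, -4.42351127e+01, -1.78019947e+01, -3.30890989e-04,
        8.54873098e-03, -1.15754028e-05]), 'tcp_pos': array([0.17585792, 0.59904422, 0.25232869]), 'tool_rot': array([ 1.42427898e-01,  9.89804568e-01, -1.03796419e-03, -3.66491172e-04]), 'force': array([0.08854706, 0.54375504, 0.55524952]), 'ft_torque': array([ 0.03292573, -0.02721346, -0.01305984]), 'finger_gap': 0.9973250046288733}
top [[453.44637626   0.         259.94119553]
 [  0.         453.44637626 189.22344288]
 [  0.           0.           1.        ]] [[ 0.0398669   0.96686371 -0.25216104  0.37297483]
 [-0.99918972  0.03997174 -0.00470877 -0.01274156]
 [ 0.00552657  0.25214445  0.96767383  0.91655962]
 [ 0.          0.          0.          1.        ]]
side [[454.64740817   0.         256.29078738]
 [  0.         454.64740817 183.05557176]
 [  0.           0.           1.        ]] [[-0.79256053  0.44237545 -0.41970439  0.16812151]
 [-0.60946172 -0.55195896  0.56912012  0.58266903]
 [ 0.02010517  0.70685591  0.70707178  0.81042092]
 [ 0.          0.          0.          1.        ]]
```

View pics/top0.png

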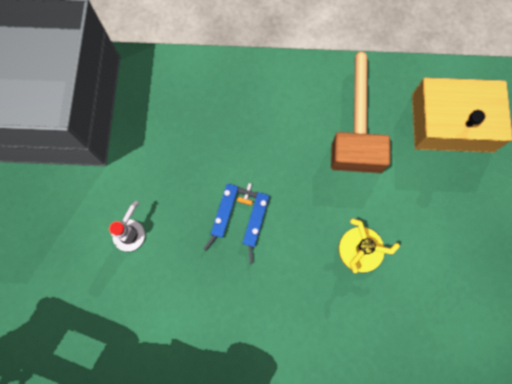

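View pics/side0.png

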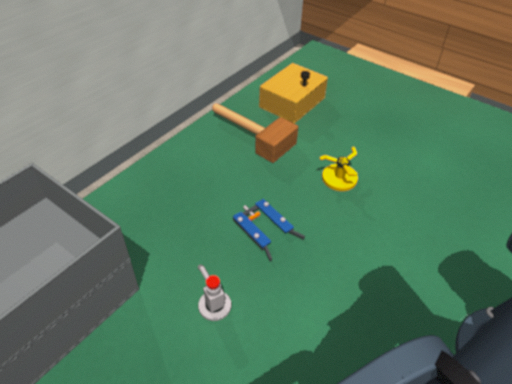

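The top view shows the pump at about (125,232) with its spout going up-right. The shoe is at about (241,215) with its mouth downward at about (230,250), the sprinkler at (362,248) and the mallet at (361,150). Next I'll enlarge crops of both views.

```bash
cat > h.py <<'E'
import numpy as np, cv2
def px(s,u,v,z):
    """pixel -> world point on plane of height z"""
    K,T=s["mtx"],s["T"]; d=T[:3,:3]@np.array([(u-K[0,2])/K[0,0],-(v-K[1,2])/K[1,1],-1]); o=T[:3,3]
    return o+d*(z-o[2])/d[2]
def pr(s,p):
    K,T=s["mtx"],s["T"]; c=T[:3,:3].T@(np.asarray(p)-T[:3,3]); c=c/-c[2]
    return np.array([K[0,0]*c[0]+K[0,2],-K[1,1]*c[1]+K[1,2]])
E
python3 - <<'E'
import cv2,numpy as np
a=cv2.imread("pics/top0.png")[170:270,100:280]; b=cv2.imread("pics/side0.png")[190:325,185:315]
cv2.imwrite("pics/topc.png",cv2.resize(a,None,fx=4.4,fy=4.4,interpolation=cv2.INTER_CUBIC))
cv2.imwrite("pics/sidec.png",cv2.resize(b,None,fx=4.4,fy=4.4,interpolation=cv2.INTER_CUBIC))
E
```

```text
(no output)
```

View pics/topc.png

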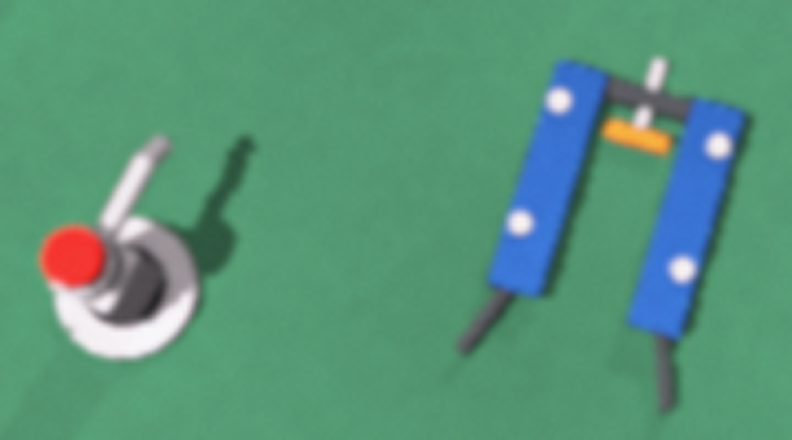

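View pics/sidec.png

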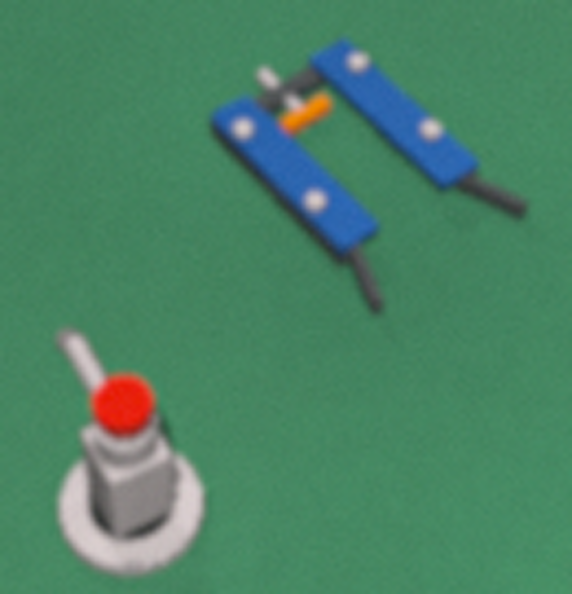

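The top crop shows the red button at (74,257), the foot centre at about (127,288), the spout tip at about (162,145) and the orange buffer at (637,137). In the side crop the foot is centred at about (131,507), the button at (123,404) and the spout tip at (68,338). I'll compute the poses from both views.

```bash
cat > m.py <<'E'
import numpy as np,cv2
from h import *
for n,(ox,oy),foot,tip in (("top",(100,170),(127,288),(160,145)),("side",(185,190),(131,507),(68,338))):
    s=dict(np.load(f"pics/{n}0.npz")); im=s["img"].astype(int); r,g,b=im[...,0],im[...,1],im[...,2]
    m=((b>130)&(r<90)&(b-g>40)).astype(np.uint8)
    k,l,st,c=cv2.connectedComponentsWithStats(m)
    A=[]
    for i in range(1,k):
        if st[i,4]<100: continue
        v,u=np.where(l==i); P=np.array([px(s,a,q,.0165)[:2] for a,q in zip(u,v)])
        w,V=np.linalg.eigh(np.cov(P.T)); d=V[:,1]*np.sign(V[0,1]); A.append(P.mean(0)); 
        print(n,"lip",P.mean(0).round(4),"yaw",np.degrees(np.arctan2(d[1],d[0])).round(2),"LxW",np.sqrt(12*w).round(4))
    print(n,"shoe",np.mean(A,0).round(4))
    v,u=np.where((r>180)&(g<60)&(b<60)); k=(abs(u-ox-50)<90)&(abs(v-oy-60)<80)
    print("button",px(s,u[k].mean(),v[k].mean(),.090).round(4),k.sum())
    f=lambda p,z:px(s,(p[0]+.5)/4.4-.5+ox,(p[1]+.5)/4.4-.5+oy,z).round(4)
    F=f(foot,.008);t=f(tip,.066);print("foot",F,"tip",t,"yaw",np.degrees(np.arctan2(*(t-F)[1::-1])).round(1),np.linalg.norm((t-F)[:2]).round(4))
E
python3 m.py
```

```text
top lip [0.5592 0.0619] yaw -14.29 LxW [0.0247 0.1103]
top lip [ 0.5441 -0.0011] yaw -13.28 LxW [0.0251 0.1108]
top shoe [0.5517 0.0304]
button [0.5038 0.2514 0.09  ] 104
foot [0.5034 0.2524 0.008 ] tip [0.5583 0.2282 0.066 ] yaw -23.8 0.06
side lip [0.5423 0.0021] yaw -13.18 LxW [0.0231 0.1097]
side lip [0.5573 0.0651] yaw -14.69 LxW [0.0238 0.1086]
side shoe [0.5498 0.0336]
button [0.5024 0.2561 0.09  ] 110
foot [0.5024 0.2565 0.008 ] tip [0.5554 0.2345 0.066 ] yaw -22.5 0.0574
```

Emit:
move_arm:
  plan:
    - [[0,0,0,-0.1,-0.06,0,0],[0,0,0,-0.25,-0.15,0,0],[0,0,0,-0.4,-0.24,0,0],[0,0,0,-0.55,-0.33,0,0],[0,0,0,-0.7,-0.42,0,0],[0,0,0,-0.85,-0.51,0,0],[0,0,0,-1,-0.6,0,0],[0,0,0,-1,-0.6,0,0]]

```text
t: 1.1
tcp_pos: [0.2562, 0.513, 0.2534]
tool_rot: [0.143, 0.99, -0.0, -0.0]
force: [0.2, 0.3, 0.2]
finger_gap: 1.005
```

Emit:
move_arm:
  plan:
    - [[0,0,0,-0.15,-0.09,0,0],[0,0,0,-0.3,-0.18,0,0],[0,0,0,-0.45,-0.27,0,0],[0,0,0,-0.6,-0.36,0,0],[0,0,0,-0.75,-0.45,0,0],[0,0,0,-0.85,-0.51,0,0],[0,0,0,-1,-0.6,0,0],[0,0,0,-1,-0.6,0,0]]

```text
t: 2.1
tcp_pos: [0.3351, 0.4273, 0.2533]
tool_rot: [0.143, 0.99, 0.0, 0.0]
force: [0.2, -0.2, -0.3]
finger_gap: 1.0
```

Emit:
move_arm:
  plan:
    - [[0,0,0,-0.15,-0.09,0,0],[0,0,0,-0.3,-0.18,0,0],[0,0,0,-0.45,-0.27,0,0],[0,0,0,-0.6,-0.36,0,0],[0,0,0,-0.75,-0.45,0,0],[0,0,0,-0.85,-0.51,0,0],[0,0,0,-0.95,-0.57,0,0],[0,0,0,-1,-0.6,0,0]]

```text
t: 3.1
tcp_pos: [0.4137, 0.3419, 0.2533]
tool_rot: [0.143, 0.99, 0.0, 0.0]
force: [-0.1, 0.4, 0.2]
finger_gap: 0.996
```

```bash
cat > g.py <<'E'
import sys,numpy as np
from status_ import *
E
rm g.py
cat > g.py <<'E'
import sys,numpy as np
from scipy.spatial.transform import Rotation as R
from station import status
def goto(x,y,z,yaw,off=None):
    """shift (units 100mm) and turn (units pi/4) from the measured pose to a tool-down pose; yaw mod 180 of tool x, deg"""
    s=status.sense(); Q=R.from_quat(s["tool_rot"]); M=Q.as_matrix()
    t=np.radians(yaw+180); X=np.array([np.cos(t),np.sin(t),0]); Z=np.array([0,0,-1.]); G=R.from_matrix(np.c_[X,np.cross(Z,X),Z])
    print("t",round(s["t"],2),"pos",s["tcp_pos"].round(4),"yaw",np.degrees(np.arctan2(M[1,0],M[0,0])).round(2)-180,"F",s["force"].round(2),"gap",round(s["finger_gap"],3))
    print("turn",((Q.inv()*G).as_rotvec()/(np.pi/4)).round(4),"shift",(M.T@(np.array([x,y,z])-s["tcp_pos"])*10).round(4))
if __name__=="__main__": goto(*map(float,sys.argv[1:]))
E
python3 g.py .503 .254 .22 -23
```

```text
t 3.1 pos [0.4137 0.3419 0.2533] yaw -16.400000000000006 F [-0.15  0.36  0.19] gap 0.996
turn [ 1.000e-04 -0.000e+00  1.466e-01] shift [-1.1044 -0.5911  0.3331]
```

Emit:
move_arm:
  plan:
    - [[0,0,0.02,-0.15,-0.09,0,0],[0,0,0.04,-0.3,-0.18,0,0],[0,0,0.06,-0.45,-0.27,0,0],[0,0,0.08,-0.6,-0.36,0,0],[0,0,0.1,-0.75,-0.45,0,0],[0,0,0.12,-0.85,-0.51,0,0],[0,0,0.147,-0.95,-0.57,0,0],[0,0,0.147,-1,-0.59,0,0]]

```text
t: 4.1
tcp_pos: [0.493, 0.2571, 0.2533]
tool_rot: [0.2, 0.98, 0.0, -0.0]
force: [-0.4, -0.1, -0.3]
finger_gap: 1.0
```

```bash
python3 - <<'E'
from station import snapshot
import cv2,numpy as np
s=snapshot("wrist");np.savez("pics/w1.npz",**s);print(s["T"].round(3))
cv2.imwrite("pics/w1.png",cv2.resize(cv2.cvtColor(s["img"],cv2.COLOR_RGB2BGR),None,fx=1.5,fy=1.5))
E
python3 g.py .503 .254 .15 -23
```

```text
[[ 0.392 -0.876 -0.281  0.421]
 [ 0.92   0.373  0.121  0.287]
 [-0.001 -0.306  0.952  0.374]
 [ 0.     0.     0.     1.   ]]
t 4.15 pos [0.4935 0.257  0.2533] yaw -23.02000000000001 F [ 0.3   0.4  -0.36] gap 0.999
turn [ 0.0001  0.0007 -0.0005] shift [-0.0989  0.01    1.0331]
```

View pics/w1.png

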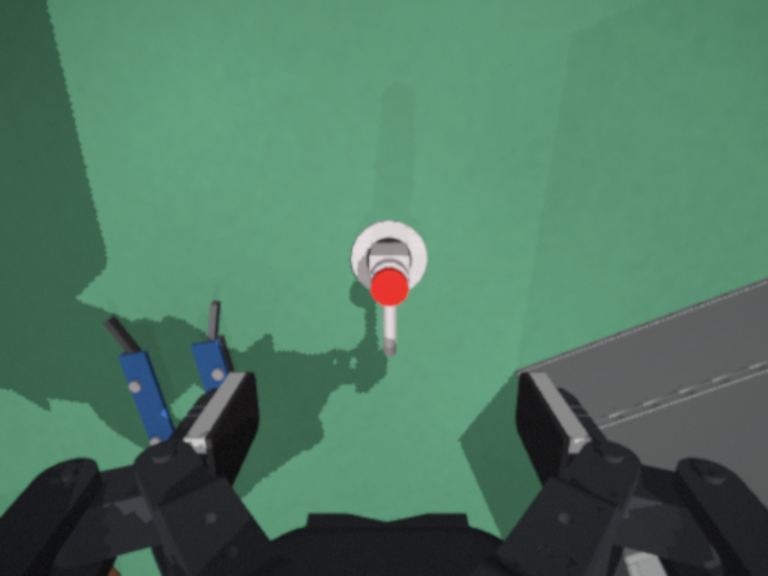

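The wrist view shows the pump with its foot at (389,257), button at (389,287) and spout tip at (390,352). The spout runs along the tool x axis, so the yaw is right.

Run:
```python
import numpy as np
from h import *
s=dict(np.load("pics/w1.npz"))
f=lambda u,v,z:px(s,(u+.5)/1.5-.5,(v+.5)/1.5-.5,z).round(4)
B=f(389.5,287,.09);F=f(389.5,257.5,.008);t=f(390.5,352,.066);print(B,F,t,np.degrees(np.arctan2(*(t-B)[1::-1])))
```

```text
[0.5033 0.2538 0.09  ] [0.5033 0.2543 0.008 ] [0.5582 0.2315 0.066 ] -22.10664892129271
```

Emit:
move_arm:
  plan:
    - [[0,0,-0.01,-0.05,0,0.1,0],[0,0,-0.01,-0.1,0.005,0.25,0],[0,0,-0.01,-0.1,0.005,0.4,0],[0,0,-0.01,-0.1,0.005,0.55,0],[0,0,-0.01,-0.1,0.005,0.7,0],[0,0,-0.01,-0.1,0.005,0.85,0],[0,0,-0.01,-0.1,0.005,0.95,0],[0,0,-0.01,-0.1,0.005,1,0]]

```text
t: 5.15
tcp_pos: [0.5018, 0.2541, 0.1525]
tool_rot: [0.195, 0.981, -0.0, -0.0]
force: [0.2, 0.3, -0.4]
finger_gap: 1.001
```

```bash
python3 g.py .5033 .254 .045 -22.6
```

```text
t 5.15 pos [0.5018 0.2541 0.1525] yaw -22.539999999999992 F [ 0.19  0.34 -0.44] gap 1.001
turn [-0.0006 -0.0008  0.0013] shift [-0.015   0.0055  1.0754]
```

Emit:
move_arm:
  plan:
    - [[0,0,0,-0.015,0.005,0.12,0],[0,0,0,-0.015,0.005,0.25,0],[0,0,0,-0.015,0.005,0.4,0],[0,0,0,-0.015,0.005,0.55,0],[0,0,0,-0.015,0.005,0.7,0],[0,0,0,-0.015,0.005,0.85,0],[0,0,0,-0.015,0.005,0.95,0],[0,0,0,-0.015,0.005,1,0]]

```text
t: 6.15
tcp_pos: [0.5033, 0.254, 0.0525]
tool_rot: [0.195, 0.981, -0.0, -0.0]
force: [-0.7, 0.4, 0.3]
finger_gap: 1.003
```

Emit:
move_arm:
  plan:
    - [[0,0,0,0,0,0.07,0.2],[0,0,0,0,0,0.07,0.4],[0,0,0,0,0,0.07,0.5],[0,0,0,0,0,0.07,0.6],[0,0,0,0,0,0.07,0.8],[0,0,0,0,0,0.07,0.8],[0,0,0,0,0,0.07,0.8],[0,0,0,0,0,0.07,0.8]]
  force: 40

```text
t: 7.15
tcp_pos: [0.5039, 0.2542, 0.0468]
tool_rot: [0.195, 0.981, 0.0, 0.0]
force: [-0.3, 2.6, 5.9]
finger_gap: 0.348
```

```bash
python3 g.py .5033 .254 .065 -22.6; python3 -c "
import numpy as np
o=np.array([.551,.032]);t=np.radians(-13.7);print(o-.1*np.array([np.cos(t),np.sin(t)]))"
```

```text
t 7.15 pos [0.5039 0.2542 0.0468] yaw -22.539999999999992 F [-0.31  2.58  5.88] gap 0.348
turn [0.001  0.001  0.0013] shift [ 0.0048 -0.0043 -0.1823]
[0.45384509 0.05568381]
```

Emit:
move_arm:
  plan:
    - [[0,0,0,0,0,0,0.8],[0,0,0,0,0,-0.05,0.8],[0,0,0,0,0,-0.1,0.8],[0,0,0,0,0,-0.15,0.8],[0,0,0,0,0,-0.2,0.8],[0,0,0,0,0,-0.25,0.8],[0,0,0,0,0,-0.3,0.8],[0,0,0,0,0,-0.3,0.8]]

```text
t: 8.15
tcp_pos: [0.5039, 0.2541, 0.0769]
tool_rot: [0.195, 0.981, 0.0, 0.001]
force: [-0.1, -0.6, -7.2]
finger_gap: 0.341
```

```bash
python3 g.py .4535 .056 .076 -13.7
```

```text
t 8.15 pos [0.5039 0.2541 0.0769] yaw -22.539999999999992 F [-0.12 -0.55 -7.21] gap 0.341
turn [ 0.0009  0.0013 -0.1964] shift [-0.2937 -2.023   0.0077]
```

Emit:
move_arm:
  plan:
    - [[0,0,0,-0.04,-0.08,0,0.8],[0,0,0,-0.08,-0.2,0,0.8],[0,0,0,-0.12,-0.34,0,0.8],[0,0,0,-0.16,-0.48,0,0.8],[0,0,0,-0.2,-0.62,0,0.8],[0,0,0,-0.24,-0.76,0,0.8],[0,0,0,-0.28,-0.9,0,0.8],[0,0,0,-0.29,-1,0,0.8]]

```text
t: 9.15
tcp_pos: [0.4921, 0.1495, 0.0764]
tool_rot: [0.196, 0.981, 0.0, 0.0]
force: [-0.1, 0.7, -6.2]
finger_gap: 0.343
```

Emit:
move_arm:
  plan:
    - [[0,0,-0.03,0,-0.12,0,0.8],[0,0,-0.06,0,-0.25,0,0.8],[0,0,-0.09,0,-0.4,0,0.8],[0,0,-0.12,0,-0.55,0,0.8],[0,0,-0.15,0,-0.7,0,0.8],[0,0,-0.18,0,-0.83,0,0.8],[0,0,-0.196,0,-0.94,0,0.8],[0,0,-0.196,0,-1,0,0.8]]

```text
t: 10.15
tcp_pos: [0.4535, 0.0576, 0.0764]
tool_rot: [0.12, 0.993, 0.0, 0.0]
force: [-0.3, -0.1, -6.3]
finger_gap: 0.353
```

```bash
python3 g.py .4535 .056 .066 -13.7
python3 - <<'E'
from station import snapshot
import cv2,numpy as np
for n in("wrist","top"):
  s=snapshot(n);np.savez(f"pics/{n}2.npz",**s);im=cv2.cvtColor(s["img"],cv2.COLOR_RGB2BGR)
  if n=="wrist": cv2.imwrite("pics/w2.png",cv2.resize(im,None,fx=1.5,fy=1.5))
E
```

```text
t 10.15 pos [0.4535 0.0576 0.0764] yaw -13.759999999999991 F [-0.28 -0.06 -6.28] gap 0.353
turn [ 0.0001  0.0002 -0.0013] shift [-0.0035 -0.0158  0.1041]
```

View pics/w2.png

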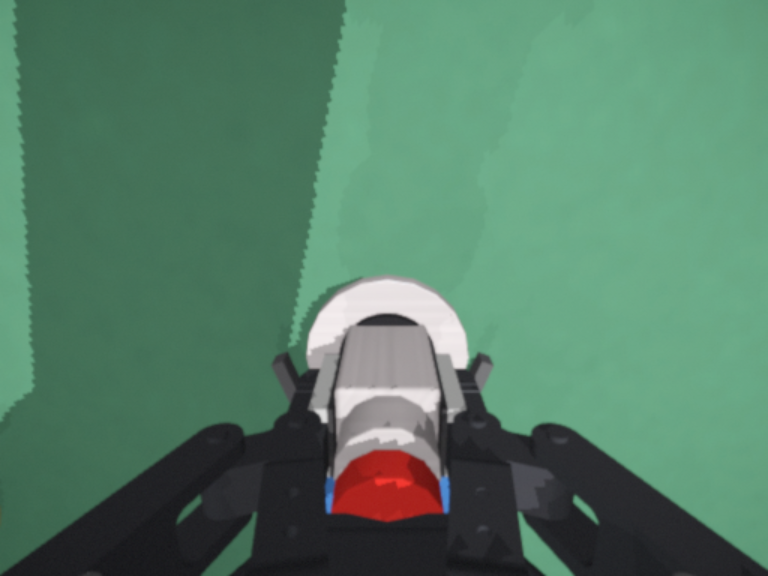

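The wrist view shows the foot centred at column 388, with the flare tips at (283,365) and (484,365), whose midpoint is about 383.5. The pump therefore has to shift a little to the image left (-y).

Run:
```python
import numpy as np
from h import *
s=dict(np.load("pics/wrist2.npz"))
f=lambda u,v,z:px(s,(u+.5)/1.5-.5,(v+.5)/1.5-.5,z)
L=f(283,358,.0105);R=f(484,358,.0105);print(L,R,np.linalg.norm(L-R),np.degrees(np.arctan2(*(R-L)[1::-1]))-90)
F=f(388,357,.0384);print("foot",F)
t=np.radians(-13.7);ex=np.array([np.cos(t),np.sin(t)]);ey=np.array([-ex[1],ex[0]])
for p in (L,R,F,np.array([.4535,.0576])):print(((p[:2]-[.551,.032])@ex).round(4),((p[:2]-[.551,.032])@ey).round(4))
# top view refit of lips (if not hidden)
```

```text
[0.45599996 0.00705547 0.0105    ] [0.4780958 0.0971652 0.0105   ] 0.09277925889772164 -13.7776715749241
foot [0.45359542 0.05750951 0.0384    ]
-0.0864 -0.0467
-0.0863 0.046
-0.1007 0.0017
-0.1008 0.0018
```

Emit:
move_arm:
  plan:
    - [[0,0,0,0,-0.01,0.05,0.8],[0,0,0,0,-0.02,0.1,0.8],[0,0,0,0,-0.02,0.15,0.8],[0,0,0,0,-0.02,0.2,0.8],[0,0,0,0,-0.02,0.24,0.8],[0,0,0,0,-0.02,0.26,0.8],[0,0,0,0,-0.02,0.28,0.8],[0,0,0,0,-0.02,0.29,0.8]]

```text
t: 11.25
tcp_pos: [0.4532, 0.0562, 0.0473]
tool_rot: [0.119, 0.993, -0.0, 0.0]
force: [-0.4, -0.3, -6.7]
finger_gap: 0.348
```

```bash
python3 g.py .4535 .056 .0468 -13.7
```

```text
t 11.25 pos [0.4532 0.0562 0.0473] yaw -13.719999999999999 F [-0.41 -0.32 -6.71] gap 0.348
turn [ 0.      0.0001 -0.0005] shift [-0.003  -0.0015  0.0047]
```

Emit:
move_arm:
  plan:
    - [[0,0,0,0,0,0.003,0.8],[0,0,0,0,0,0.006,0.8],[0,0,0,0,0,0.01,0.8],[0,0,0,0,0,0.01,0.8],[0,0,0,0,0,0.01,0.8],[0,0,0,0,0,0.01,0.8],[0,0,0,0,0,0.01,0.8],[0,0,0,0,0,0.01,0.8]]

```text
t: 12.25
tcp_pos: [0.4532, 0.0562, 0.0467]
tool_rot: [0.119, 0.993, -0.0, 0.0]
force: [-2.3, 0.1, 6.6]
finger_gap: 0.346
```

Emit:
move_arm:
  plan:
    - [[0,0,0,0,0,-0.003,0.8],[0,0,0,0,0,-0.004,0.8],[0,0,0,0,0,-0.004,0.8],[0,0,0,0,0,-0.004,0.8],[0,0,0,0,0,-0.004,0.8],[0,0,0,0,0,-0.004,0.8],[0,0,0,0,0,-0.004,0.8],[0,0,0,0,0,-0.004,0.8]]

```text
t: 13.25
tcp_pos: [0.4532, 0.0562, 0.0468]
tool_rot: [0.119, 0.993, -0.0, 0.0]
force: [-1.4, -0.4, 4.1]
finger_gap: 0.345
```

```bash
python3 g.py .4535 .056 .0468 -13.7
python3 - <<'E'
import numpy as np
from h import *
t=np.radians(-13.75);ex=np.array([np.cos(t),np.sin(t)]);ey=np.array([-ex[1],ex[0]])
for n,o in (("top",[.5517,.0304]),("side",[.5498,.0336]),("top2",None)):
    if n=="top2":continue
    s=dict(np.load(f"pics/{n}0.npz")); im=s["img"].astype(float); 
    # per-camera shoe origin used, cancels calibration offset
    r,g,b=im[...,0],im[...,1],im[...,2]
    w=np.clip((r-b-20)/170,0,1)   # orange-ness
    P=px(s,0,0,0)
    H,W=r.shape; u0,v0=pr(s,[o[0]+.03*ex[0],o[1]+.03*ex[1],.009])
    v,u=np.mgrid[int(v0)-10:int(v0)+11,int(u0)-10:int(u0)+11]
    X=np.array([px(s,a,c,.009)[:2]-o for a,c in zip(u.ravel(),v.ravel())]);ww=w[v,u].ravel()
    x,y=X@ex,X@ey; c=np.average(x,weights=ww);cy=np.average(y,weights=ww);sd=np.sqrt(np.average((x-c)**2,weights=ww)*12);A=X[:,0]
    k=abs(y-cy)<.008
    h=np.histogram(x[k],bins=np.arange(.0,.06,.002),weights=ww[k])[0]/np.maximum(1,np.histogram(x[k],bins=np.arange(.0,.06,.002))[0])
    print(n,"orange x,y",c.round(4),cy.round(4),"len",sd.round(4)); print(h.round(2))
    # direction of camera rays in shoe frame
    p=np.array([o[0],o[1],0])+np.r_[ex*.03,.009];d=p-s["T"][:3,3];print("ray slope along x per z",(d[:2]@ex/d[2]).round(3))
E
```

```text
t 13.25 pos [0.4532 0.0562 0.0468] yaw -13.719999999999999 F [-1.37 -0.4   4.07] gap 0.345
turn [ 0.      0.0001 -0.0005] shift [-0.0033 -0.0015 -0.0004]
top orange x,y 0.0332 0.0003 len 0.0098
[0.   0.   0.   0.   0.   0.   0.   0.   0.   0.   0.   0.   0.   0.14
 0.62 0.91 0.95 0.9  0.58 0.14 0.   0.   0.   0.   0.   0.   0.   0.
 0.  ]
ray slope along x per z -0.213
side orange x,y 0.0342 -0.0008 len 0.0123
[0.   0.   0.   0.   0.   0.   0.   0.   0.   0.   0.   0.   0.02 0.23
 0.59 0.94 1.   1.   0.9  0.58 0.22 0.01 0.   0.   0.   0.   0.   0.
 0.  ]
ray slope along x per z -0.663
```

Emit:
move_arm:
  plan:
    - [[0,0,0,0,0,-0.01,0.8],[0,0,0,-0.05,0,-0.01,0.8],[0,0,0,-0.1,0,-0.01,0.8],[0,0,0,-0.15,0,-0.01,0.8],[0,0,0,-0.2,0,-0.01,0.8],[0,0,0,-0.25,0,-0.01,0.8],[0,0,0,-0.28,0,-0.01,0.8],[0,0,0,-0.3,0,-0.01,0.8]]

```text
t: 14.25
tcp_pos: [0.4824, 0.0491, 0.0477]
tool_rot: [0.119, 0.993, -0.0, -0.0]
force: [0.2, 0.0, -6.2]
finger_gap: 0.346
```

```bash
python3 g.py .551 .032 .0468 -13.75
python3 - <<'E'
from station import snapshot
import cv2,numpy as np
s=snapshot("wrist");np.savez("pics/w3.npz",**s);im=cv2.cvtColor(s["img"],cv2.COLOR_RGB2BGR)
cv2.imwrite("pics/w3.png",cv2.resize(im[180:360,130:390],None,fx=3,fy=3,interpolation=cv2.INTER_CUBIC))
E
```

```text
t 14.25 pos [0.4824 0.0491 0.0477] yaw -13.719999999999999 F [ 0.24  0.01 -6.24] gap 0.346
turn [-0.     -0.0001  0.0006] shift [-0.7067 -0.0032  0.0091]
```

View pics/w3.png

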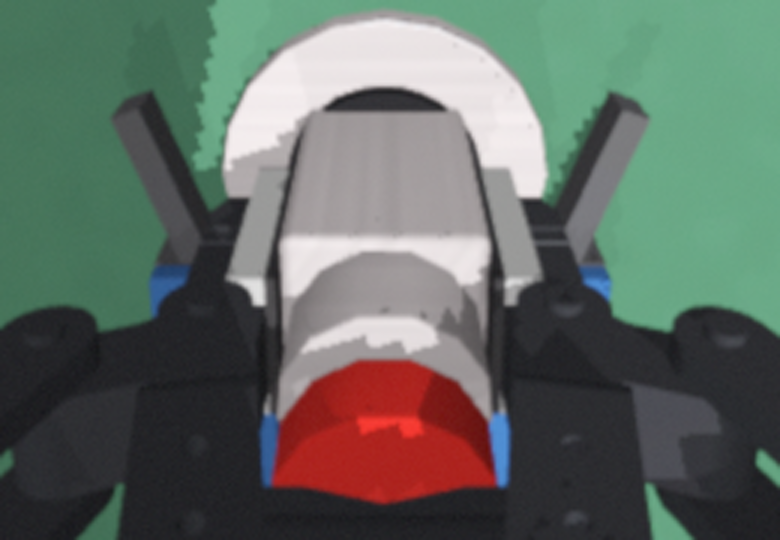

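The crop shows the foot spanning 223 to 548 (centre 385.5), with the flares and blue corners symmetric about 380. The pump is about 0.9 mm to the right, so I'll correct that while advancing.

Emit:
move_arm:
  plan:
    - [[0,0,0,-0.03,-0.008,0,0.8],[0,0,0,-0.1,-0.008,0,0.8],[0,0,0,-0.17,-0.008,0,0.8],[0,0,0,-0.24,-0.008,0,0.8],[0,0,0,-0.31,-0.008,0,0.8],[0,0,0,-0.38,-0.008,0,0.8],[0,0,0,-0.45,-0.008,0,0.8],[0,0,0,-0.48,-0.008,0,0.8]]

```text
t: 15.3
tcp_pos: [0.5295, 0.0368, 0.0477]
tool_rot: [0.119, 0.993, -0.0, 0.0]
force: [-0.1, -0.0, -6.5]
finger_gap: 0.343
```

```bash
python3 g.py .551 .032 .0468 -13.75
python3 - <<'E'
from station import snapshot
import cv2,numpy as np
a=[]
for n in("top","side"):
  s=snapshot(n);np.savez(f"pics/{n}4.npz",**s);im=cv2.cvtColor(s["img"],cv2.COLOR_RGB2BGR)
  im=im[165:265,190:290] if n=="top" else im[180:280,215:315]
  a.append(cv2.resize(im,None,fx=4,fy=4,interpolation=cv2.INTER_CUBIC))
cv2.imwrite("pics/c4.png",np.hstack(a))
E
```

```text
t 15.3 pos [0.5295 0.0368 0.0477] yaw -13.72999999999999 F [-0.06 -0.01 -6.45] gap 0.343
turn [0.0001 0.001  0.0005] shift [-0.22    0.0047  0.0095]
```

View pics/c4.png

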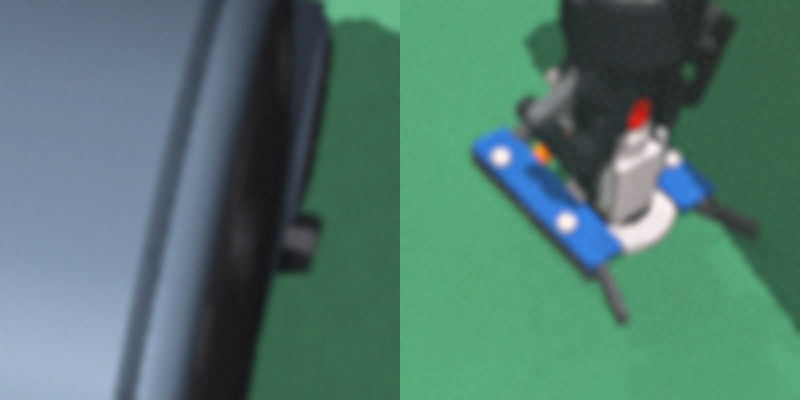

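Emit:
move_arm:
  plan:
    - [[0,0,0,0,0,0,0.8],[0,0,0,-0.01,0,0.003,0.8],[0,0,0,-0.03,0,0.006,0.8],[0,0,0,-0.05,0,0.008,0.8],[0,0,0,-0.07,0,0.009,0.8],[0,0,0,-0.09,0,0.009,0.8],[0,0,0,-0.11,0,0.009,0.8],[0,0,0,-0.12,0,0.009,0.8]]
  force: 80

```text
t: 16.4
tcp_pos: [0.537, 0.0349, 0.0471]
tool_rot: [0.119, 0.993, 0.0, -0.003]
force: [-2.4, 0.7, -3.9]
finger_gap: 0.34
```

```bash
python3 g.py .551 .032 .0468 -13.75
```

```text
t 16.4 pos [0.537  0.0349 0.0471] yaw -13.689999999999998 F [-2.45  0.71 -3.95] gap 0.34
turn [-0.0007 -0.0086  0.0013] shift [-0.1426  0.0044  0.0023]
```

Emit:
move_arm:
  plan:
    - [[0,0,0,0,0,0,0.8],[0,0,0,0,0,0,0.8],[0,0,0,0,0,0,0.8],[0,0,0,0,0,0,0.8],[0,0,0,0,0,0,0.8],[0,0,0,0,0,0,0.8],[0,0,0,0,0,0,0.8],[0,0,0,0,0,0,0.8]]
  force: 80

```text
t: 17.4
tcp_pos: [0.5407, 0.034, 0.0469]
tool_rot: [0.119, 0.993, -0.0, 0.0]
force: [1.6, 0.4, -2.0]
finger_gap: 0.341
```

```bash
python3 g.py .551 .032 .0468 -13.75; python3 -c "
from station import status;s=status.sense();print(s['qd'].round(3),s['ft_torque'].round(3),s['q'].round(3),s['tool_rot'].round(4))"
```

```text
t 17.4 pos [0.5407 0.034  0.0469] yaw -13.719999999999999 F [ 1.6   0.36 -2.  ] gap 0.341
turn [-0.      0.001   0.0007] shift [-0.1045  0.0051  0.0014]
[ 0.004 -0.002  0.002 -0.001 -0.001 -0.   ] [-0.089 -0.432 -0.056] [-0.144  0.742  1.785 -0.     0.614 -1.475] [ 1.194e-01  9.928e-01 -1.000e-04  4.000e-04]
```

Emit:
move_arm:
  plan:
    - [[0,0,0,-0.008,0,0,0.8],[0,0,0,-0.016,0,0,0.8],[0,0,0,-0.022,0,0,0.8],[0,0,0,-0.026,0,0,0.8],[0,0,0,-0.03,0,0,0.8],[0,0,0,-0.03,0,0,0.8],[0,0,0,-0.03,0,0,0.8],[0,0,0,-0.03,0,0,0.8]]

```text
t: 18.4
tcp_pos: [0.5409, 0.034, 0.047]
tool_rot: [0.119, 0.993, 0.0, -0.002]
force: [-5.8, 0.8, 5.7]
finger_gap: 0.338
```

```bash
python3 g.py .551 .032 .0468 -13.75
```

```text
t 18.4 pos [0.5409 0.034  0.047 ] yaw -13.710000000000008 F [-5.75  0.84  5.68] gap 0.338
turn [-0.0005 -0.0063  0.0009] shift [-0.1023  0.0049  0.0017]
```

Emit:
move_arm:
  plan:
    - [[0,0,0,0,0,-0.003,0.8],[0,0,0,0,0,-0.006,0.8],[0,0,0,0,0,-0.009,0.8],[0,0,0,0,0,-0.012,0.8],[0,0,0,0,0,-0.012,0.8],[0,0,0,0,0,-0.012,0.8],[0,0,0,0,0,-0.012,0.8],[0,0,0,0,0,-0.012,0.8]]

```text
t: 19.4
tcp_pos: [0.5434, 0.0334, 0.048]
tool_rot: [0.119, 0.993, -0.0, 0.0]
force: [-0.2, 0.2, -6.4]
finger_gap: 0.339
```

```bash
python3 g.py .551 .032 .0468 -13.75
```

```text
t 19.4 pos [0.5434 0.0334 0.048 ] yaw -13.719999999999999 F [-0.16  0.16 -6.43] gap 0.339
turn [0.     0.0002 0.0006] shift [-0.077   0.0048  0.0118]
```

Emit:
move_arm:
  plan:
    - [[0,0,0,-0.006,0,0,0.8],[0,0,0,-0.012,0,0,0.8],[0,0,0,-0.018,0,0,0.8],[0,0,0,-0.024,0,0,0.8],[0,0,0,-0.03,0,0,0.8],[0,0,0,-0.03,0,0,0.8],[0,0,0,-0.03,0,0,0.8],[0,0,0,-0.03,0,0,0.8]]

```text
t: 20.4
tcp_pos: [0.5462, 0.0327, 0.048]
tool_rot: [0.119, 0.993, 0.0, -0.0]
force: [-0.6, -0.4, -6.9]
finger_gap: 0.339
```

```bash
python3 g.py .551 .032 .0468 -13.75
```

```text
t 20.4 pos [0.5462 0.0327 0.048 ] yaw -13.719999999999999 F [-0.59 -0.42 -6.86] gap 0.339
turn [-0.     -0.      0.0007] shift [-0.048   0.0046  0.0121]
```

Emit:
move_arm:
  plan:
    - [[0,0,0,-0.004,0,0,0.8],[0,0,0,-0.008,0,0,0.8],[0,0,0,-0.012,0,0,0.8],[0,0,0,-0.016,0,0,0.8],[0,0,0,-0.02,0,0,0.8],[0,0,0,-0.02,0,0,0.8],[0,0,0,-0.02,0,0,0.8],[0,0,0,-0.02,0,0,0.8]]

```text
t: 21.4
tcp_pos: [0.5481, 0.0322, 0.048]
tool_rot: [0.119, 0.993, 0.0, -0.0]
force: [-0.3, -0.2, -6.3]
finger_gap: 0.339
```

Emit:
move_arm:
  plan:
    - [[0,0,0,-0.004,0,0,0.8],[0,0,0,-0.008,0,0,0.8],[0,0,0,-0.012,0,0,0.8],[0,0,0,-0.016,0,0,0.8],[0,0,0,-0.02,0,0,0.8],[0,0,0,-0.02,0,0,0.8],[0,0,0,-0.02,0,0,0.8],[0,0,0,-0.02,0,0,0.8]]

```text
t: 22.4
tcp_pos: [0.5496, 0.0318, 0.048]
tool_rot: [0.119, 0.993, 0.0, -0.001]
force: [-2.6, 0.4, -5.3]
finger_gap: 0.339
```

Contact with the buffer came at about 2.6 N, close to where the pictures predicted it. I'll ramp the push gently.

Emit:
move_arm:
  plan:
    - [[0,0,0,-0.002,0,0,0.8],[0,0,0,-0.004,0,0,0.8],[0,0,0,-0.006,0,0,0.8],[0,0,0,-0.008,0,0,0.8],[0,0,0,-0.008,0,0,0.8],[0,0,0,-0.008,0,0,0.8],[0,0,0,-0.008,0,0,0.8],[0,0,0,-0.008,0,0,0.8]]

```text
t: 23.4
tcp_pos: [0.5498, 0.0318, 0.0479]
tool_rot: [0.119, 0.993, 0.0, -0.001]
force: [-4.5, 1.3, -4.0]
finger_gap: 0.337
```

Emit:
move_arm:
  plan:
    - [[0,0,0,-0.003,0,0,0.8],[0,0,0,-0.006,0,0,0.8],[0,0,0,-0.009,0,0,0.8],[0,0,0,-0.012,0,0,0.8],[0,0,0,-0.012,0,0,0.8],[0,0,0,-0.012,0,0,0.8],[0,0,0,-0.012,0,0,0.8],[0,0,0,-0.012,0,0,0.8]]

```text
t: 24.4
tcp_pos: [0.5499, 0.0318, 0.0478]
tool_rot: [0.119, 0.993, 0.0, -0.002]
force: [-6.3, 2.4, -2.0]
finger_gap: 0.332
```

```bash
python3 g.py .551 .032 .0468 -13.75
```

```text
t 24.4 pos [0.5499 0.0318 0.0478] yaw -13.710000000000008 F [-6.31  2.44 -1.99] gap 0.332
turn [-0.0004 -0.0063  0.0008] shift [-0.0106  0.005   0.0101]
```

Emit:
move_arm:
  plan:
    - [[0,0,0,-0.002,0,0,0.8],[0,0,0,-0.004,0,0,0.8],[0,0,0,-0.006,0,0,0.8],[0,0,0,-0.006,0,0,0.8],[0,0,0,-0.006,0,0,0.8],[0,0,0,-0.006,0,0,0.8],[0,0,0,-0.006,0,0,0.8],[0,0,0,-0.006,0,0,0.8]]

```text
t: 25.4
tcp_pos: [0.5499, 0.0318, 0.0477]
tool_rot: [0.119, 0.993, 0.0, -0.003]
force: [-7.2, 1.3, -1.2]
finger_gap: 0.336
```

```bash
python3 g.py .551 .032 .0468 -13.75
python3 - <<'E'
from station import snapshot,status
import cv2,numpy as np
s=snapshot("side");np.savez("pics/side5.npz",**s);im=cv2.cvtColor(s["img"],cv2.COLOR_RGB2BGR)[170:270,200:330]
cv2.imwrite("pics/c5.png",cv2.resize(im,None,fx=5,fy=5,interpolation=cv2.INTER_CUBIC))
E
```

```text
t 25.4 pos [0.5499 0.0318 0.0477] yaw -13.710000000000008 F [-7.23  1.34 -1.18] gap 0.336
turn [-0.0005 -0.0077  0.0009] shift [-0.0098  0.0049  0.0094]
```

View pics/c5.png

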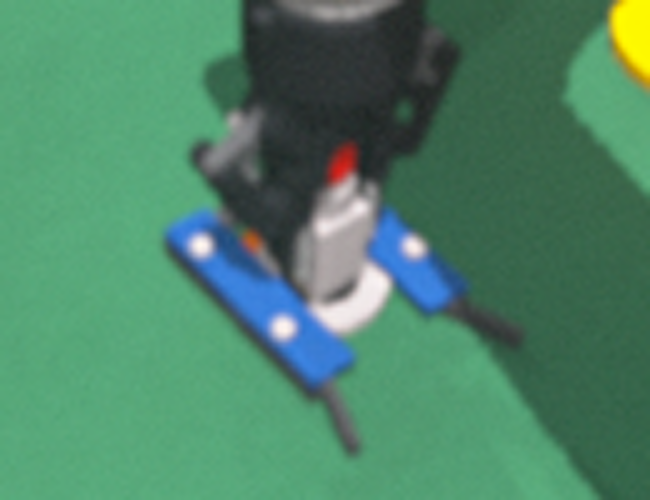

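Emit:
move_arm:
  plan:
    - [[0,0,0,-0.002,0,-0.002,0.8],[0,0,0,-0.004,0,-0.004,0.8],[0,0,0,-0.006,0,-0.004,0.8],[0,0,0,-0.007,0,-0.004,0.8],[0,0,0,-0.007,0,-0.004,0.8],[0,0,0,-0.007,0,-0.004,0.8],[0,0,0,-0.007,0,-0.004,0.8],[0,0,0,-0.007,0,-0.004,0.8]]

```text
t: 26.45
tcp_pos: [0.55, 0.0317, 0.0479]
tool_rot: [0.119, 0.993, 0.0, -0.004]
force: [-7.1, 2.1, -3.1]
finger_gap: 0.338
```

```bash
python3 g.py .551 .032 .0468 -13.75
```

```text
t 26.45 pos [0.55   0.0317 0.0479] yaw -13.710000000000008 F [-7.09  2.1  -3.13] gap 0.338
turn [-0.0006 -0.0096  0.0009] shift [-0.009   0.0051  0.0104]
```

Emit:
move_arm:
  plan:
    - [[0,0,0,-0.002,0,0,0.8],[0,0,0,-0.004,0,0,0.8],[0,0,0,-0.004,0,0,0.8],[0,0,0,-0.004,0,0,0.8],[0,0,0,-0.004,0,0,0.8],[0,0,0,-0.004,0,0,0.8],[0,0,0,-0.004,0,0,0.8],[0,0,0,-0.004,0,0,0.8]]

```text
t: 27.45
tcp_pos: [0.5501, 0.0317, 0.0479]
tool_rot: [0.119, 0.993, 0.0, -0.004]
force: [-8.6, 3.0, -2.6]
finger_gap: 0.34
```

```bash
python3 g.py .551 .032 .0468 -13.75
```

```text
t 27.45 pos [0.5501 0.0317 0.0479] yaw -13.710000000000008 F [-8.6   3.03 -2.56] gap 0.34
turn [-0.0007 -0.0105  0.0009] shift [-0.0082  0.005   0.0107]
```

Emit:
move_arm:
  plan:
    - [[0,0,0,0.006,0,0.002,0.8],[0,0,0,0.012,0,0.004,0.8],[0,0,0,0.018,0,0.006,0.8],[0,0,0,0.024,0,0.008,0.8],[0,0,0,0.03,0,0.01,0.8],[0,0,0,0.034,0,0.01,0.8],[0,0,0,0.034,0,0.01,0.8],[0,0,0,0.034,0,0.01,0.8]]

```text
t: 28.45
tcp_pos: [0.5497, 0.0318, 0.0473]
tool_rot: [0.119, 0.993, 0.0, -0.001]
force: [-4.6, 0.9, -3.6]
finger_gap: 0.336
```

```bash
python3 g.py .551 .032 .0468 -13.75
```

```text
t 28.45 pos [0.5497 0.0318 0.0473] yaw -13.719999999999999 F [-4.61  0.87 -3.62] gap 0.336
turn [-0.0002 -0.0021  0.0007] shift [-0.0119  0.005   0.0048]
```

Emit:
move_arm:
  plan:
    - [[0,0,0,0.004,0,0.002,0.8],[0,0,0,0.008,0,0.004,0.8],[0,0,0,0.01,0,0.005,0.8],[0,0,0,0.01,0,0.005,0.8],[0,0,0,0.01,0,0.005,0.8],[0,0,0,0.01,0,0.005,0.8],[0,0,0,0.01,0,0.005,0.8],[0,0,0,0.01,0,0.005,0.8]]
  force: 20

```text
t: 29.45
tcp_pos: [0.5496, 0.0319, 0.047]
tool_rot: [0.119, 0.993, -0.0, 0.0]
force: [-5.4, 1.6, -2.9]
finger_gap: 0.337
```

```bash
python3 g.py .551 .032 .0468 -13.75
```

```text
t 29.45 pos [0.5496 0.0319 0.047 ] yaw -13.719999999999999 F [-5.4   1.55 -2.91] gap 0.337
turn [-0.      0.0004  0.0008] shift [-0.0135  0.0046  0.0017]
```

Emit:
move_arm:
  plan:
    - [[0,0,0,0,0,0,0.62],[0,0,0,0,0,0,0.58],[0,0,0,0,0,0,0.5],[0,0,0,0,0,0,0.4],[0,0,0,0,0,0,0.3],[0,0,0,0,0,0,0.2],[0,0,0,0,0,0,0.2],[0,0,0,0,0,0,0.2]]

```text
t: 30.45
tcp_pos: [0.5495, 0.0319, 0.0469]
tool_rot: [0.119, 0.993, -0.0, 0.0]
force: [0.3, 0.5, 0.3]
finger_gap: 0.796
```

```bash
python3 g.py .551 .032 .0468 -13.75
python3 - <<'E'
from station import snapshot,status
import cv2,numpy as np
s=snapshot("wrist");np.savez("pics/w6.npz",**s);im=cv2.cvtColor(s["img"],cv2.COLOR_RGB2BGR)[180:360,130:390]
cv2.imwrite("pics/w6.png",cv2.resize(im,None,fx=3,fy=3,interpolation=cv2.INTER_CUBIC))
E
```

```text
t 30.45 pos [0.5495 0.0319 0.0469] yaw -13.719999999999999 F [0.35 0.51 0.29] gap 0.796
turn [-0.      0.      0.0007] shift [-0.0147  0.0047  0.0009]
```

View pics/w6.png

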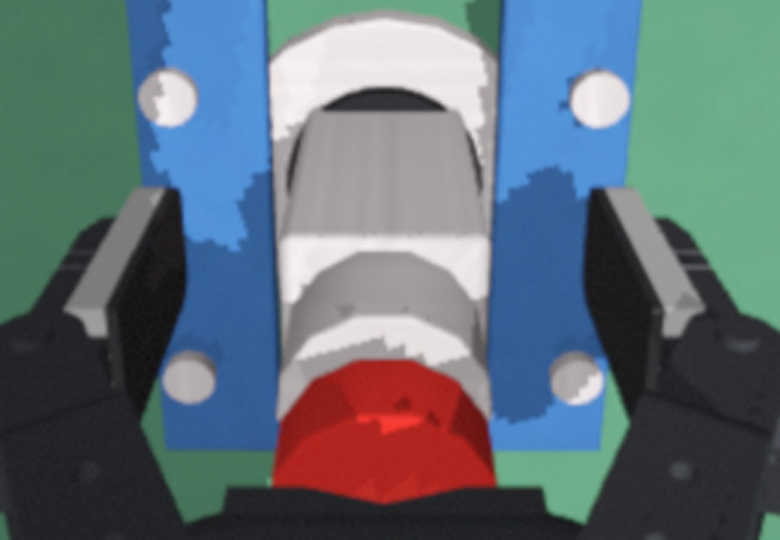

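The wrist view shows the pump upright, with its foot centred under the lips (270 to 497) and the fingers clear. Next I'll rise straight up, close the fingers and press the button from above.

Emit:
move_arm:
  plan:
    - [[0,0,0,0,0,-0.05,0.2],[0,0,0,0,0,-0.15,0.2],[0,0,0,0,0,-0.3,0.2],[0,0,0,0,0,-0.45,0.2],[0,0,0,0,0,-0.6,0.2],[0,0,0,0,0,-0.75,0.2],[0,0,0,0,0,-0.85,0.2],[0,0,0,0,0,-0.9,0.2]]

```text
t: 31.5
tcp_pos: [0.5497, 0.0319, 0.1377]
tool_rot: [0.119, 0.993, -0.0, 0.0]
force: [0.8, 0.1, -0.6]
finger_gap: 0.801
```

Emit:
move_arm:
  plan:
    - [[0,0,0,0,0,0,0.3],[0,0,0,0,0,0,0.5],[0,0,0,0,0,0,0.7],[0,0,0,0,0,0,0.9],[0,0,0,0,0,0,1],[0,0,0,0,0,0,1],[0,0,0,0,0,0,1],[0,0,0,0,0,0,1]]

```text
t: 32.5
tcp_pos: [0.5495, 0.0319, 0.1369]
tool_rot: [0.119, 0.993, 0.0, 0.0]
force: [0.2, 0.4, 0.4]
finger_gap: -0.002
```

```bash
python3 g.py .5499 .0318 .114 -13.75
python3 - <<'E'
from station import snapshot
import cv2,numpy as np
s=snapshot("wrist");np.savez("pics/w7.npz",**s);im=cv2.cvtColor(s["img"],cv2.COLOR_RGB2BGR)
cv2.imwrite("pics/w7.png",cv2.resize(im,None,fx=1.5,fy=1.5))
E
```

```text
t 32.5 pos [0.5495 0.0319 0.1369] yaw -13.719999999999999 F [0.21 0.35 0.39] gap -0.002
turn [0.     0.     0.0006] shift [-4.400e-03 -1.000e-04  2.293e-01]
```

View pics/w7.png

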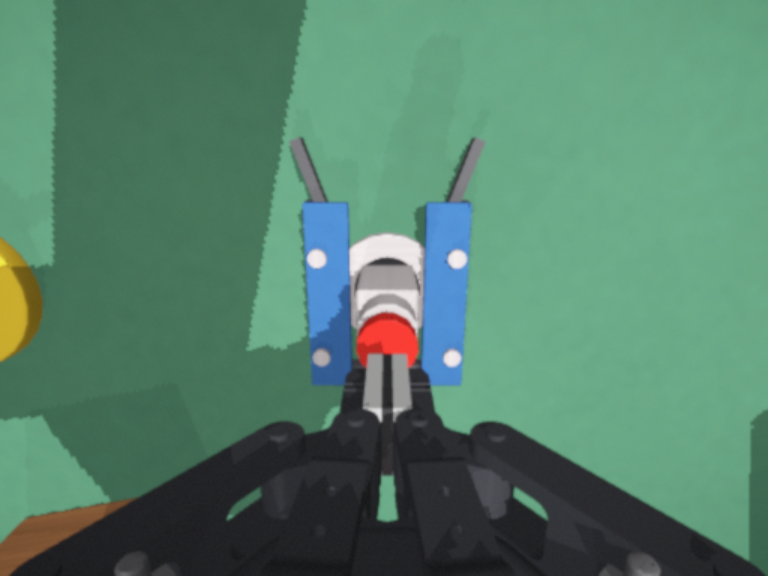

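The view shows the closed fingers centred over the button at (388,343), with the pump still home. Now I'll descend.

Emit:
move_arm:
  plan:
    - [[0,0,0,-0.004,0,0.03,1],[0,0,0,-0.004,0,0.08,1],[0,0,0,-0.004,0,0.13,1],[0,0,0,-0.004,0,0.17,1],[0,0,0,-0.004,0,0.2,1],[0,0,0,-0.004,0,0.22,1],[0,0,0,-0.004,0,0.22,1],[0,0,0,-0.004,0,0.22,1]]

```text
t: 33.55
tcp_pos: [0.5499, 0.0318, 0.115]
tool_rot: [0.119, 0.993, -0.0, 0.0]
force: [-0.4, -0.2, -0.2]
finger_gap: -0.002
```

Emit:
move_arm:
  plan:
    - [[0,0,0,0,0,0.01,1],[0,0,0,0,0,0.02,1],[0,0,0,0,0,0.03,1],[0,0,0,0,0,0.04,1],[0,0,0,0,0,0.05,1],[0,0,0,0,0,0.06,1],[0,0,0,0,0,0.06,1],[0,0,0,0,0,0.06,1]]

```text
t: 34.55
tcp_pos: [0.5499, 0.0318, 0.109]
tool_rot: [0.119, 0.993, -0.0, 0.0]
force: [-0.5, -0.2, 3.2]
finger_gap: 0.003
```

```bash
python3 g.py .5499 .0318 .105 -13.75
```

```text
t 34.55 pos [0.5499 0.0318 0.109 ] yaw -13.719999999999999 F [-0.46 -0.24  3.23] gap 0.003
turn [-0.      0.0001  0.0007] shift [-0.0003  0.0003  0.0402]
```

Emit:
move_arm:
  plan:
    - [[0,0,0,0,0,0.01,1],[0,0,0,0,0,0.02,1],[0,0,0,0,0,0.03,1],[0,0,0,0,0,0.04,1],[0,0,0,0,0,0.047,1],[0,0,0,0,0,0.047,1],[0,0,0,0,0,0.047,1],[0,0,0,0,0,0.047,1]]

```text
t: 35.55
tcp_pos: [0.5499, 0.0318, 0.1059]
tool_rot: [0.119, 0.993, -0.0, 0.0]
force: [-3.1, 0.2, 15.8]
finger_gap: 0.001
```

```bash
python3 g.py .5499 .0318 .105 -13.75
```

```text
t 35.55 pos [0.5499 0.0318 0.1059] yaw -13.710000000000008 F [-3.13  0.18 15.81] gap 0.001
turn [-0.0001  0.0011  0.0009] shift [0.0003 0.0001 0.0091]
```

The button is bottomed out: the force rose to 15.8 N with the tip 6 mm below the button's rest height. Now I'll rise off it.

Emit:
move_arm:
  plan:
    - [[0,0,0,0,0,-0.01,1],[0,0,0,0,0,-0.03,1],[0,0,0,0,0,-0.06,1],[0,0,0,0,0,-0.1,1],[0,0,0,0,0,-0.2,1],[0,0,0,0,0,-0.35,1],[0,0,0,0,0,-0.55,1],[0,0,0,0,0,-0.7,1]]

```text
t: 36.55
tcp_pos: [0.5503, 0.0317, 0.1758]
tool_rot: [0.119, 0.993, -0.0, 0.001]
force: [0.2, 0.7, 0.3]
finger_gap: -0.001
```

```bash
python3 g.py .5499 .0318 .105 -13.75
python3 - <<'E'
from station import snapshot
import cv2,numpy as np
from h import *
s=snapshot("wrist");np.savez("pics/w8.npz",**s);im=cv2.cvtColor(s["img"],cv2.COLOR_RGB2BGR)
a=cv2.resize(im[130:330,170:370],None,fx=2,fy=2,interpolation=cv2.INTER_CUBIC)
s=snapshot("side");np.savez("pics/side8.npz",**s);im=cv2.cvtColor(s["img"],cv2.COLOR_RGB2BGR)
b=cv2.resize(im[180:280,215:315],None,fx=4,fy=4,interpolation=cv2.INTER_CUBIC)
cv2.imwrite("pics/c8.png",np.hstack([a,b]))
E
```

```text
t 36.55 pos [0.5503 0.0317 0.1758] yaw -13.719999999999999 F [0.23 0.69 0.33] gap -0.001
turn [0.0002 0.0021 0.0007] shift [ 5.10e-03 -5.00e-04  7.08e-01]
```

View pics/c8.png

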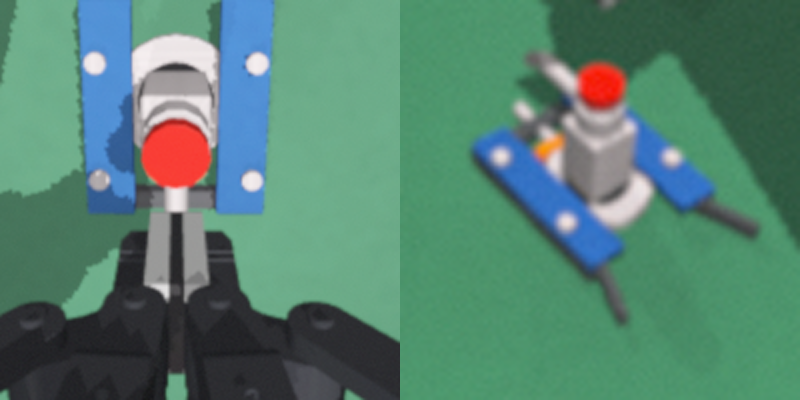

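The pump stands upright with its button up and its foot under the lips near the buffer. As a check, I'll compare the foot's rear edge before and after the press.

Run:
```python
import numpy as np
from h import *
t=np.radians(-13.75);ex=np.array([np.cos(t),np.sin(t)])
for n in("w6","w7","w8"):
    s=dict(np.load(f"pics/{n}.npz")); im=s["img"].astype(float)
    # foot rear edge: white/green step along the centre line, z=8 mm
    q=[]
    for d in np.arange(-.045,-.018,.00025):
        v=[]
        for k in np.arange(-.004,.0041,.001):
            u=pr(s,[.5499+d*ex[0]-k*ex[1],.0318+d*ex[1]+k*ex[0],.008]); p=cv2.remap(im.astype(np.float32),np.float32([[u[0]]]),np.float32([[u[1]]]),1)[0,0]; v.append(p[0])
        q.append(np.mean(v))
    q=np.array(q);lo,hi=q[:10].mean(),q.max();i=np.argmax(q>(lo+hi)/2);print(n,"rear edge rel (mm, want -32)",-45+.25*i,lo.round(),hi.round())
s=dict(np.load("pics/w8.npz"));im=s["img"].astype(int);r,g,b=im[...,0],im[...,1],im[...,2];v,u=np.where((r>180)&(g<80)&(b<80));print("button",px(s,u.mean(),v.mean(),.09).round(4))
```

```text
w6 rear edge rel (mm, want -32) -32.25 103.0 241.0
w7 rear edge rel (mm, want -32) -32.25 102.0 239.0
w8 rear edge rel (mm, want -32) -32.0 101.0 239.0
button [0.5489 0.0314 0.09  ]
```

Emit:
move_arm:
  plan:
    - [[0,0,0,0,0,-0.1,0.8],[0,0,0,0,0,-0.2,0.6],[0,0,0,0,0,-0.3,0.5],[0,0,0,0,0,-0.4,0.5],[0,0,0,0,0,-0.4,0.5],[0,0,0,0,0,-0.4,0.5],[0,0,0,0,0,-0.4,0.5],[0,0,0,0,0,-0.4,0.5]]

```text
t: 37.65
tcp_pos: [0.5496, 0.0318, 0.2139]
tool_rot: [0.119, 0.993, 0.0, -0.0]
force: [0.3, -0.4, -0.2]
finger_gap: 0.496
```

```bash
python3 -c "
from station import manip,status
s=status.sense();print(s['t'],s['tcp_pos'],s['force']);print(manip.sign_off())"
```

```text
37.65 [0.54964996 0.03182495 0.21385273] [ 0.32191537 -0.39044501 -0.21561629]
the job is handed in; nothing more can be done
None
```

The pump is in the shoe against the orange buffer, its button has been pressed and released, and the job was handed in at t = 37.7 s of the 72 s. No verdict is reported.

- **Sliding in:** I gripped the pump by its body, carried it to the mouth and slid the foot under the lips. At one point it stuck on the bench from friction, at about 6 N, well short of the buffer. I lifted it slightly and carried on without that load.
- **Push on the buffer:** I felt contact at about 2.6 N, close to where the pictures predicted. I then raised the push from 7 to 9 N at the wrist and held it for about 3 s. The highest wrist reading I saw along the slide was about 9.1 N. A little of that may be bench friction, so the true push on the buffer may be somewhat lower.
- **Button press:** With closed fingertips the button bottomed out, about 6 mm down with the force rising to about 15.8 N. That was firmer than needed, and the load went straight down into the bench. I then released it.
- **Last checks:**
  - The foot's rear edge moved by no more than about 0.25 mm across the press, so the pump is still home.
  - In the pictures the pump looks upright and centred between the lips, and its button looks back up.
  - The arm ended clear, with a wrist force of about zero.
  - The arm never went near the sprinkler or the mallet. I did not re-measure where they are.

I viewed 11 pictures, one over the budget of 10.

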